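Stamp a recycled-plastic slat in the inclined marking press

ROBOT

A 7-joint arm with a two-finger parallel gripper is mounted at the origin on the work surface. World frame = base frame: x ahead of the robot, y to its left, z up, the work surface at z = 0. Lengths are in mm, angles in rad, forces in N, time in s.
With the tool pointing down it reaches from about 425 to 825 mm from the base axis. Payload 3.6 kg.
Tool frame: the origin (TCP) lies between the finger pads; the fingertips stand tips_ahead ahead of it and the grasp point (between the pads) is the TCP (tips_ahead is the distance from the TCP to the fingertips, in mm); z points along the fingers, y is the line along which they close (so a half turn about z gives the same grasp; the last joint's range is limited). The gripper opens to 85 mm and grips with 20 to 120 N. Pads are 22 mm wide; open, the fingers measure 114 mm over their backs; the gripper's body (76 mm by 85 mm) begins 54 mm behind the grasp point. The pads swing forward as they close: fully open they stand 13 mm farther back than shut.
Start: joints at [1.163, 0.615, -0.013, 1.423, 0.008, 1.103, -0.04], TCP at [241.59, -603.404, 218.497] pointing down, gripper open.
Joint ranges: [-3.12, 3.12], [-0.3, 2.06], [-1.34, 1.32], [0.26, 2.42], [-1.36, 4.5], [0.01, 1.98], [-2.84, 2.84]. Speed limits (rad/s): [2.79, 2.79, 3.14, 3.14, 3.14, 3.14, 3.14].

INTERFACE

Orientations are given as a rotation vector (axis times angle).
In Python, from cell import get_obs, camera, camera_params, hand_in, tips_ahead gives the robot as it stands. The module is installed in compiled form; this text tells all that it offers.
- The arm moves only by the tool apply_moves, never from a script. Its argument "series" is one flat list of numbers, 7 for each row, row after row: the turn, a rotation vector about the world's x, y, z each as a share of 360 degrees, from -1 to 1, then the shift along the world's x, y, z each as a share of 20 cm, from -1 to 1, then the gripper's target within -1 to 1 (fully open at 1, half-way at 0, shut at -1). In form: [rx, ry, rz, tx, ty, tz, claw, rx, ry, rz, tx, ty, tz, claw, ...]. A call has 1 to 5 rows; each row is the pose to reach, as a shift and turn from the pose commanded when the call began, turning the shorter way round; what a row does not reach only later rows make up. A row lasts 1/8 s, in which the tool goes at most 62.5 mm and 10.7 degrees, less where a joint would pass 70% of its speed; a pose out of reach is approached as far as the arm can. A call with a number of a shift or a turn outside -1 to 1 is refused whole. A call with a gripper value outside its range is refused whole. The fingers move at their own pace and stop on an object; "newtons" is the grip in N (left out, the last holds). Time passes only in rows, so rows that repeat a pose let the fingers close. It gives the time, the measured TCP pose, the force, the opening and the grip force at its end, in the units of the state.
- get_obs(): the state, without advancing time (a new reading comes with each control period).
- camera(name): name is "scene" or "top" or "wrist"; returns the picture (420x560x3 uint8, blue, green, red); there is no depth.
- camera_params(name): a dict with "fx", "fy", "cx", "cy" (pixels), "k1" (the pictures are not rectified: a ray, as slopes to the right and down, at radius r is drawn at 1 + k1 r^2 times it, then the intrinsics apply), "position" and "orientation" of the camera in the world. Camera axes: x right, y up, looking along -z (the intrinsics and any distortion apply to the point x, -y, -z); pixel columns grow to the right and rows downward; lengths in mm; the calibration is good to about 2 mm. A picture is of the moment at which its call begins: read the wrist's pose just before it. camera_params takes no time and is no camera call; for the wrist camera it gives the pose at the moment of the call.
- hand_in(): hands the job in; it is judged then, once.
The state is a dict: "time": time; "joint_pos": joint angles; "joint_vel": joint speeds; "effort": joint torques, N m; "position": TCP position; "ee_rot": TCP orientation; "ft_force": force on the tool from outside, world axes, zero at the start; "ft_torque": the same for the moment, N m; "gripper_width": opening from 0.0 (shut) to 1.0 (fully open); "finger_force": force on a finger pad.
Only numpy, scipy, OpenCV 4.12 (cv2) and the standard library are available. Lean on these libraries where they do the work, as an engineer would, in place of code of your own. Each camera call takes 0.05 s, during which the arm holds its last target. There are 200 camera calls.

TASK

Lay the blue slat flat on the sloping bed of the green press, one end under the plunger, snug against both the lower lip and the end stop, and let go of it. Then press the slanting red plunger all the way down to its stop, keep it down for about half a second, and let it spring fully back, leaving the slat in the press. Do not work the plunger before the slat is in place, and leave the yellow slat, the cup, the tub and the brush where they are.

Things in the scene. Friction and masses are not known exactly. Their poses are not given: they have to be found in the camera images.
- blue_slat: Blue speckled slat of recycled plastic, the work piece: 200 mm long (its y), 50 mm wide (its x), 15 mm thick (its z), about 0.14 kg, lying flat on the table. Origin at the centre of its underside. Both ends and both faces are alike.
- blue_slat_mid (a point): Centre of the blue slat, 7.5 mm above its underside, axes as the slat's (y along its length, z through its thickness).
- yellow_slat_mid (a point): Centre of a yellow slat of the same size, lying flat on the table; not to be used or moved. It and the blue one may change places.
- seat (a point): Where the blue slat's centre must come to lie on the fixed green press, 7.5 mm off its bed. The bed slopes 30 degrees: x points up the slope (away from the robot), y level along the bed to the left, z straight off the bed, leaning back towards the robot. The bed spans x -35 to 80, y -125 to 125 mm. It is smooth: a slat let go on it slides down to the lip.
- lip (a point): Lower lip of the bed, steel, 8 mm high, which bears on the slat's lower long edge at x = -25 mm in the seat's axes. It comes in two lengths, y = -98 to -66 and y = 58 to 100 mm, with a gap between for a finger. This point is on the bed at the lip's bearing face, at y = 0; axes as the seat's.
- end_stop (a point): Foot of the steel end stop (10 mm high, 40 mm wide), at its bearing face: x = 0, y = 100 mm in the seat's axes. The slat's left end goes against it. Axes as the seat's.
- head (a point): Front middle of the press head's underside, 70 mm off the bed, x = -23, y = 80 mm in the seat's axes. Head 36 mm wide (y = 62 to 98), 30 mm thick; its column stands at x = 45 to 79. The raised plunger's foot hangs 45 mm off the bed, so the slat must come in low from the right (from -y), held well away from the head.
- palm (a point): Centre of the flat top of the plunger's red knob (56 mm across, 19 mm high); moves with the plunger. At rest it stands at x = 0, y = 80, z = 146.5 mm in the seat's axes. Its z points out along the plunger's axis, 30 degrees from vertical; press along -z.
- plunger (a joint): Travel of the sprung plunger in m: 0 up, 0.030 down on its stop. The spring takes about 3 N to start and 9 N at the bottom, then the stop is rigid; it returns by itself. The foot then just meets the slat's top without pushing it.
- cup_mid (a point): Centre of a white plastic cup, 72 mm across, 85 mm tall; bystander.
- tub_mid (a point): Centre of an empty yellow tub, 90 x 130 mm, 55 mm high; bystander.
- brush_mid (a point): Middle of a paint brush lying on the table, 170 mm long, its x along the handle towards the bristles; bystander.
Things that resemble listed ones, but are neither listed nor needed, are in the scene too. Of the things shaped like the blue_slat, the blue one is meant.

How it is judged (in metres and radians):
On the way, in this order (a step that is already met when the one before it is completed fails the run):
1. the blue slat lies seated on the bed against lip and end stop, released (x of blue_slat_mid in the frame of seat between -0.006 and 0.006 m and y of blue_slat_mid in the frame of seat between -0.008 and 0.006 m and z of blue_slat_mid in the frame of seat between -0.004 and 0.004 m and angle between the z axis of blue_slat_mid and the z axis of seat, either way round below 0.07 rad and angle between the y axis of blue_slat_mid and the y axis of seat, either way round below 0.07 rad and contact force between blue_slat and the fingers below 0.3 N), for 0.2 s.
2. the plunger is held down on its stop with the slat seated (x of blue_slat_mid in the frame of seat between -0.006 and 0.006 m and y of blue_slat_mid in the frame of seat between -0.008 and 0.006 m and z of blue_slat_mid in the frame of seat between -0.004 and 0.004 m and angle between the z axis of blue_slat_mid and the z axis of seat, either way round below 0.07 rad and angle between the y axis of blue_slat_mid and the y axis of seat, either way round below 0.07 rad and value of joint plunger above 0.028 m), for 0.4 s.
At the end, for the whole second after the job is handed in: The blue slat rests released on the press bed, flat and square within 4 degrees, centre within 6 mm of the seat up or down the slope, 8 mm short to 6 mm past along it, 4 mm in height; the plunger is back up (under 2 mm) after 0.4 s or more within 2 mm of its stop (all of step 1 and value of joint plunger below 0.002 m and linear speed of blue_slat below 0.01 m/s); the robot touches nothing.
It fails at once if the plunger is worked (over 5 mm) while the blue slat is not in its place (value of joint plunger above 0.005 m and not (x of blue_slat_mid in the frame of seat between -0.012 and 0.012 m and y of blue_slat_mid in the frame of seat between -0.016 and 0.012 m and z of blue_slat_mid in the frame of seat between -0.008 and 0.008 m)).
It fails at once if the yellow slat is moved by over 30 mm (distance of yellow_slat_mid from where it was at the start of the episode above 0.03 m).
It fails at once if the cup, tub or brush is moved by over 30 mm, or one is tipped over (distance of any of cup_mid, tub_mid, brush_mid from where it was at the start of the episode above 0.03 m or angle between any of cup_mid, tub_mid's own z axis and vertical above 0.5 rad).
It also fails if it takes over 58 s, if anything falls off the work surface, if the arm or the gripper's body presses on something with over 40 N, if the wrist force passes 120 N, or if a joint passes its speed limit or range.

## Working session

There is one attempt and no reset: what is moved stays moved. The work goes in short steps, Python scripts to look and compute and a tool call to move; the robot and the scene stay as the last step left them, time stands still between calls to the robot, and variables do not carry over. Pictures are saved under pics/ and viewed, at most 10 in all, crops included, and the job is handed in when it is done.

Besides the shell and the picture viewer there is one more tool, called as name(argument=value, ...) on one line, values as JSON. apply_moves: Moves the arm, as the interface text tells. Shift numbers are shares of 20 cm and turn numbers shares of 360 degrees, none past 1 either way. Its arguments: {"type":"object","properties":{"series":{"type":"array"},"newtons":{"type":"number"}},"required":["series"]}

```bash
mkdir -p pics; cat > h.py <<'E'
import numpy as np, cv2
from scipy.spatial.transform import Rotation as R
from cell import *
def rot(o):
    o=np.array(o,float)
    return o if o.shape==(3,3) else R.from_rotvec(o).as_matrix()
def ray(p,uv):
    d=np.array([(uv[0]-p['cx'])/p['fx'],(uv[1]-p['cy'])/p['fy']]);u=d.copy()
    for _ in range(20): u=d/(1+p['k1']*(u@u))
    v=rot(p['orientation'])@np.array([u[0],-u[1],-1]);return np.array(p['position'],float),v/np.linalg.norm(v)
def onz(p,uv,z):
    o,v=ray(p,uv);return o+v*(z-o[2])/v[2]
def tri(p1,a,p2,b):
    o1,v1=ray(p1,a);o2,v2=ray(p2,b)
    s=np.linalg.lstsq(np.c_[v1,-v2],o2-o1,rcond=None)[0]
    x,y=o1+v1*s[0],o2+v2*s[1];return (x+y)/2,np.linalg.norm(x-y)
def proj(p,X):
    q=rot(p['orientation']).T@(np.array(X,float)-p['position']);u=np.array([q[0],-q[1]])/-q[2]
    u=u*(1+p['k1']*(u@u));return np.array([u[0]*p['fx']+p['cx'],u[1]*p['fy']+p['cy']])
E
python3 - <<'E'
from h import *
for n in('scene','top'):
    p=camera_params(n);print(n,p);cv2.imwrite(f'pics/{n}0.png',camera(n))
o=get_obs();print(o);print(tips_ahead)
E
```

```text
scene {'fx': 430.9259115744009, 'fy': 430.9259115744009, 'cx': 281.28350710136016, 'cy': 200.1202668810657, 'k1': -0.0953459613250584, 'position': array([1275.84127477, -168.13858537, 1014.92084446]), 'orientation': array([0.61400082, 0.54900103, 1.35188389])}
top {'fx': 495.0443181582056, 'fy': 495.0443181582056, 'cx': 278.07462846592887, 'cy': 214.23950374329326, 'k1': -0.15880163242226553, 'position': array([ 171.12143439,  -89.56145611, 1642.13725442]), 'orientation': array([ 0.1668891 , -0.15546901, -1.47555044])}
{'time': 0.1, 'joint_pos': array([ 1.16350619,  0.61580463, -0.01262125,  1.42474941,  0.00810861,
        1.10336143, -0.04041614]), 'joint_vel': array([ 0.00079985, -0.00198904,  0.0022735 , -0.00447698, -0.00198616,
       -0.0022101 ,  0.00016569]), 'effort': array([ 3.00152722e-03, -4.70378602e+01,  2.60457024e-01, -1.71571952e+01,
        9.98939417e-03,  5.83305286e-03, -2.88375838e-05]), 'position': array([ 241.32315541, -602.77976444,  217.46201726]), 'ee_rot': array([-3.08262063e+00, -5.94203475e-01,  7.24711620e-04]), 'ft_force': array([ 0.07319516, -0.08578561,  0.36717314]), 'ft_torque': array([-0.00824826, -0.01793741, -0.03592724]), 'finger_force': 0.0, 'gripper_width': 0.9988010548457265}
19.0
```

View pics/scene0.png

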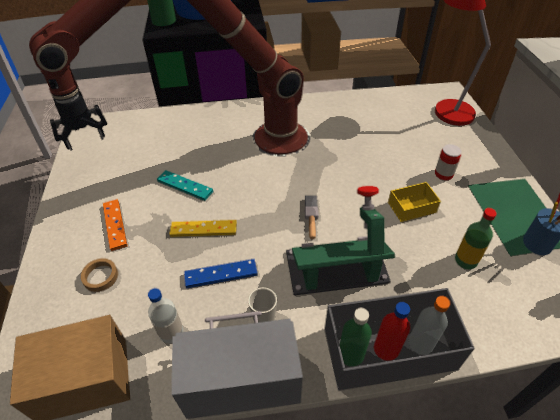

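View pics/top0.png

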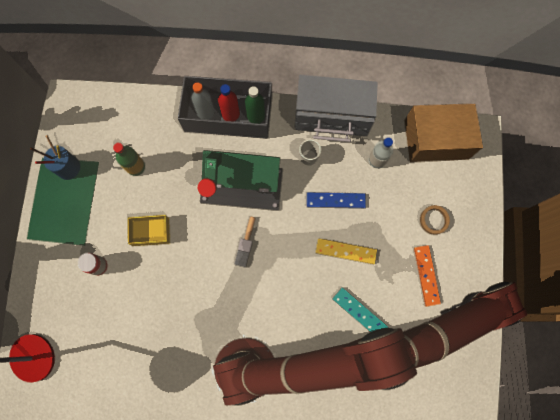

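Candidates for the slat in the top view: blue (336,200), yellow (347,250), teal (360,311) and orange (427,275). Blue (336,200; scene 221,273) is the one meant. The press knob is at about (207,187). I'll confirm with an enlarged crop and measure.

```bash
python3 - <<'E'
from h import *
I=cv2.imread('pics/top0.png');S=cv2.imread('pics/scene0.png')
a=cv2.resize(I[140:220,180:380],None,fx=4,fy=4,interpolation=cv2.INTER_CUBIC)[:, :800]
b=cv2.resize(S[180:295,250:410],None,fx=2.4,fy=2.4,interpolation=cv2.INTER_CUBIC)
c=np.zeros((600,800,3),np.uint8);c[:320]=a;c[320:596,:384]=b[:276]
cv2.imwrite('pics/crop1.png',c)
P={n:camera_params(n) for n in('top','scene')}
def blob(img,lo,hi,box):
    h=cv2.cvtColor(img,cv2.COLOR_BGR2HSV);m=cv2.inRange(h,lo,hi);k=np.zeros_like(m);x0,y0,x1,y1=box;k[y0:y1,x0:x1]=m[y0:y1,x0:x1]
    k=cv2.morphologyEx(k,cv2.MORPH_CLOSE,np.ones((5,5)))
    return max(cv2.findContours(k,0,2)[0],key=cv2.contourArea)
for n,img,box in(('top',I,(295,185,380,215)),('scene',S,(175,255,265,295))):
    c=blob(img,(100,120,40),(130,255,255),box)
    w=np.float32([onz(P[n],q[0],13)[:2] for q in c]);print(n,cv2.minAreaRect(w), cv2.boundingRect(c))
for n,img,box in(('top',I,(190,172,222,205)),('scene',S,(350,180,385,205))):
    c=blob(img,(0,150,70),(8,255,255),box);print(n,cv2.fitEllipse(c),cv2.boundingRect(c))
for n,img,box in(('top',I,(190,140,292,215)),('scene',S,(280,200,400,275))):
    c=blob(img,(60,80,20),(90,255,255),box);print(n,cv2.approxPolyDP(c,2.5,True)[:,0].tolist())
E
```

```text
top ((581.5215454101562, -252.0573272705078), (47.8027229309082, 194.8720703125), 4.09106969833374) (307, 193, 58, 15)
scene ((584.8287353515625, -253.2473602294922), (56.1229362487793, 198.08163452148438), 4.235428333282471) (185, 260, 72, 28)
top ((206.3753204345703, 187.30859375), (17.059690475463867, 18.188499450683594), 141.67738342285156) (198, 179, 18, 18)
scene ((367.4307556152344, 190.27828979492188), (9.48068618774414, 20.58430290222168), 89.8009262084961) (358, 186, 21, 10)
top [[223, 153], [251, 162], [251, 182], [264, 182], [272, 191], [276, 190], [278, 158]]
scene [[383, 217], [375, 210], [361, 208], [361, 216], [368, 224], [367, 241], [293, 248], [298, 269], [302, 269], [304, 274], [317, 274], [320, 266], [361, 262], [366, 274], [378, 274], [381, 259], [393, 257], [383, 242]]
```

View pics/crop1.png

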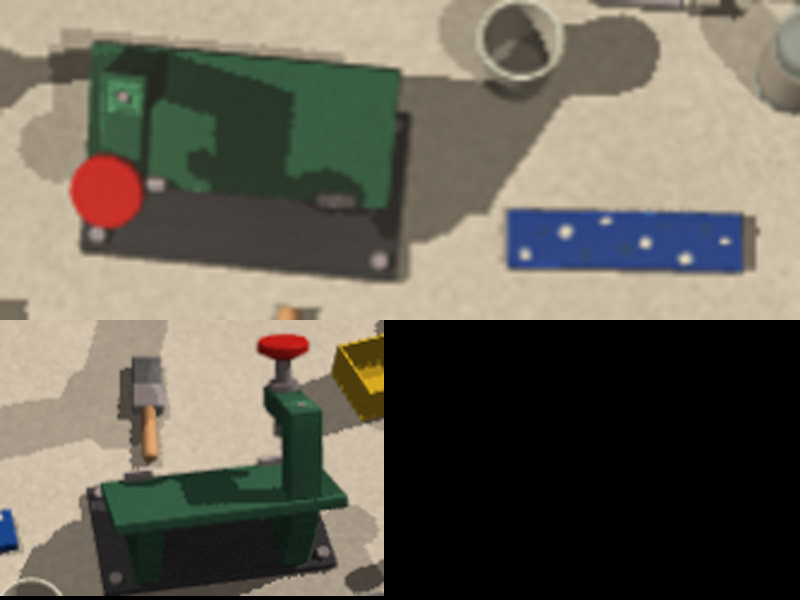

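The crop confirms the blue speckled slat (top-view px 307–365, 193–208). The press bed corners and the knob show clearly. Next I triangulate the press.

```bash
python3 - <<'E'
from h import *
T,S=camera_params('top'),camera_params('scene')
ct=lambda x,y:np.array([180+(x+.5)/4-.5,140+(y+.5)/4-.5]); cs=lambda x,y:np.array([250+(x+.5)/2.4-.5,180+(y-320+.5)/2.4-.5])
prs={'A':(ct(93,42),cs(346,494),(80,125,-7.5)),'B':(ct(400,69),cs(116,524),(80,-125,-7.5)),'C':(ct(389,209),cs(102,484),(-35,-125,-7.5))}
W=[];M=[]
for k,(a,b,m) in prs.items():
    x,e=tri(T,a,S,b);print(k,x.round(1),round(e,1));W.append(x);M.append(m)
k,e=tri(T,(206.4,187.3),S,(367.4,189));print('palm',k,e)
W=np.array(W+[k]);M=np.array(M+[(0,80,146.5)],float)
print('AB',np.linalg.norm(W[0]-W[1]),'BC',np.linalg.norm(W[1]-W[2]))
for sel in([0,1,2],[0,1,2,3]):
    r,e=R.align_vectors(W[sel]-W[sel].mean(0),M[sel]-M[sel].mean(0));Rm=r.as_matrix()
    print(sel,'seat',W[sel].mean(0)-Rm@M[sel].mean(0),'err',e);print(Rm.round(3))
# constrained: yaw only
d=W[0]-W[1];yaw=np.arctan2(-d[0],d[1]);Rc=(R.from_euler('z',yaw)*R.from_euler('y',-30,degrees=True)).as_matrix()
print('yaw',np.degrees(yaw));t=W-M@Rc.T;print(t.round(1));s=t.mean(0);print('seat',s)
for a,b,m in list(prs.values())+[((206.4,187.3),(367.4,189),(0,80,146.5))]:
    X=s+Rc@np.array(m,float);print((proj(T,X)-a).round(1),(proj(S,X)-b).round(1))
for n,uv in((S,(368,193)),): pass
for uv in((305,151),(314,151)): print('cup',onz(T,uv,85))
E
```

```text
A [674.8 194.3 138.9] 1.6
B [674.3 -52.  137.4] 0.8
C [574.8 -51.2  74.8] 2.7
palm [530.65493808 152.94079876 227.73403152] 0.5746943603662398
AB 246.26416829202375 BC 117.55074198787273
[0, 1, 2] seat [602.39402772  72.49988692 101.63234761] err 3.3773384527778996
[[ 0.846  0.008 -0.533]
 [-0.012  1.    -0.004]
 [ 0.533  0.01   0.846]]
[0, 1, 2, 3] seat [603.09388932  72.82600592 102.14600122] err 4.904872329475674
[[ 0.856  0.013 -0.517]
 [-0.017  1.    -0.002]
 [ 0.517  0.01   0.856]]
yaw -0.12019492005533454
[[601.5  69.4 105.4]
 [601.5  73.1 103.9]
 [601.6  73.7  98.8]
 [603.7  72.8 100.9]]
seat [602.10008851  72.26999128 102.25302215]
[-0.5  0.2] [1.2 0.8]
[ 0.2 -0. ] [-0.5  0.6]
[ 0.1 -0.4] [-1.  -0.5]
[0.1 0.5] [-0.2 -0.8]
cup [ 719.827589   -133.05081972   85.        ]
cup [ 722.5936568  -162.80326504   85.        ]
```

Cross-checks are sound: bed corners within about 1 px, AB = 246 mm against 250 expected, seat ≈ (602, 72, 102), yaw ≈ 0. Slat at (582, −252), yaw +4°. I'll move over its grasp point, 35 mm to the right of its centre.

apply_moves(series=[0,0,0.1,0.85,0.8,-0.1,1,0,0,0.1,0.85,0.8,-0.1,1,0,0,0.1,0.85,0.8,-0.1,1,0,0,0.1,0.85,0.8,-0.1,1,0,0,0.1,0.85,0.8,-0.1,1], newtons=40)

```text
time: 0.72
position: [416.0, -438.0, 197.9]
ee_rot: [-2.74, -1.531, -0.006]
ft_force: [0.1, 0.2, -1.2]
gripper_width: 0.998
finger_force: 0.0
```

apply_moves(series=[0,0,0.1,0.86,0.78,-0.2,1,0,0,0.1,0.86,0.78,-0.2,1,0,0,0.1,0.86,0.78,-0.2,1,0,0,0.1,0.86,0.78,-0.2,1,0,0,0.1,0.86,0.78,-0.2,1])

```text
time: 1.35
position: [585.9, -282.7, 157.2]
ee_rot: [-2.136, -2.299, -0.005]
ft_force: [-1.1, -0.6, 0.6]
gripper_width: 1.003
finger_force: 0.0
```

```bash
python3 - <<'E'
from h import *
o=get_obs();print(o['time'],o['position'],rot(o['ee_rot']).round(3),o['joint_pos'].round(2))
p=camera_params('wrist');I=camera('wrist');cv2.imwrite('pics/w1.png',I)
h=cv2.cvtColor(I,cv2.COLOR_BGR2HSV);m=cv2.inRange(h,(100,110,40),(130,255,255));m=cv2.morphologyEx(m,cv2.MORPH_CLOSE,np.ones((9,9)))
c=max(cv2.findContours(m,0,2)[0],key=cv2.contourArea);print(cv2.boundingRect(c))
print(cv2.minAreaRect(np.float32([onz(p,q[0],15)[:2] for q in c])))
E
```

```text
1.35 [ 585.86756648 -282.65823091  157.15815892] [[-0.073  0.997 -0.   ]
 [ 0.997  0.073  0.004]
 [ 0.004  0.    -1.   ]] [ 0.61  0.7  -0.35  1.49  0.26  1.    0.28]
(247, 42, 58, 216)
((582.43212890625, -251.17340087890625), (48.63811111450195, 196.8503875732422), 4.1112895011901855)
```

View pics/w1.png

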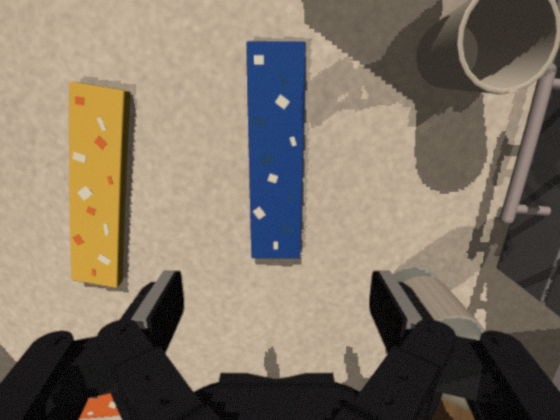

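The wrist view shows the blue slat at px (247–305, 42–258), giving centre (582.4, −251.2) and yaw 4.1°, which agrees with the top camera. Descending.

apply_moves(series=[0,0,0,0.007,-0.008,-0.25,1,0,0,0,0.007,-0.008,-0.5,1,0,0,0,0.007,-0.008,-0.6,1,0,0,0,0.007,-0.008,-0.6,1])

```text
time: 1.9
position: [583.4, -290.5, 37.6]
ee_rot: [-2.148, -2.29, 0.003]
ft_force: [-0.7, 0.2, 1.2]
gripper_width: 1.002
finger_force: 0.0
```

```bash
python3 - <<'E'
from h import *
import cell
o=get_obs();print(o['position'],rot(o['ee_rot']).round(3),o['joint_pos'].round(2),o['joint_vel'].round(3),cell.tips_ahead)
E
```

```text
[ 583.44935737 -290.52733901   37.59102638] [[-0.064  0.998 -0.003]
 [ 0.998  0.064 -0.   ]
 [ 0.    -0.003 -1.   ]] [ 0.6   0.84 -0.3   1.58  0.32  0.78  0.23] [-0.007 -0.047 -0.026 -0.044 -0.004  0.004  0.003] 19.0
```

apply_moves(series=[0,0,0,0.005,0,-0.1,1,0,0,0,0.005,0,-0.1,1,0,0,0,0.005,0,-0.1,-0.2,0,0,0,0.005,0,-0.1,-1,0,0,0,0.005,0,-0.1,-1])

```text
time: 2.52
position: [586.3, -289.1, 19.0]
ee_rot: [2.146, 2.294, 0.0]
ft_force: [-0.9, 0.4, 0.3]
gripper_width: 0.379
finger_force: 0.0
```

apply_moves(series=[0,0,0,0,0,0,-1,0,0,0,0,0,0,-1,0,0,0,0,0,0,-1])

```text
time: 2.9
position: [586.0, -289.0, 18.5]
ee_rot: [-2.146, -2.294, 0.0]
ft_force: [0.4, -0.2, -1.0]
gripper_width: 0.001
finger_force: 0.0
```

The fingers shut without gripping anything. Looking before doing anything else.

```bash
python3 - <<'E'
from h import *
I=camera('wrist');T=camera('top');S=camera('scene')
c=np.zeros((600,800,3),np.uint8);c[:300,:400]=cv2.resize(I,(400,300));c[:300,400:]=cv2.resize(T[140:290,280:480],(400,300));c[300:,:600]=cv2.resize(S[180:330,130:430],(600,300))
cv2.imwrite('pics/m1.png',c)
for n,J in(('top',T),('wrist',I),('scene',S)):
    p=camera_params(n);h=cv2.cvtColor(J,cv2.COLOR_BGR2HSV);m=cv2.inRange(h,(100,110,40),(130,255,255))
    if n!='wrist': k=np.zeros_like(m);k[180:300,160:390]=m[180:300,160:390];m=k
    m=cv2.morphologyEx(m,cv2.MORPH_CLOSE,np.ones((5,5)))
    for q in cv2.findContours(m,0,2)[0]:
        if cv2.contourArea(q)>100: print(n,cv2.boundingRect(q),cv2.minAreaRect(np.float32([onz(p,u[0],15)[:2] for u in q])))
E
```

```text
top (307, 193, 39, 14) ((578.6322021484375, -219.14486694335938), (45.34772872924805, 129.34103393554688), 5.17145299911499)
wrist (218, 0, 113, 312) ((581.7169799804688, -243.716552734375), (48.84844207763672, 156.245849609375), 4.1430253982543945)
scene (185, 260, 72, 28) ((586.1156005859375, -252.56655883789062), (56.01955795288086, 197.41319274902344), 4.276268005371094)
```

View pics/m1.png

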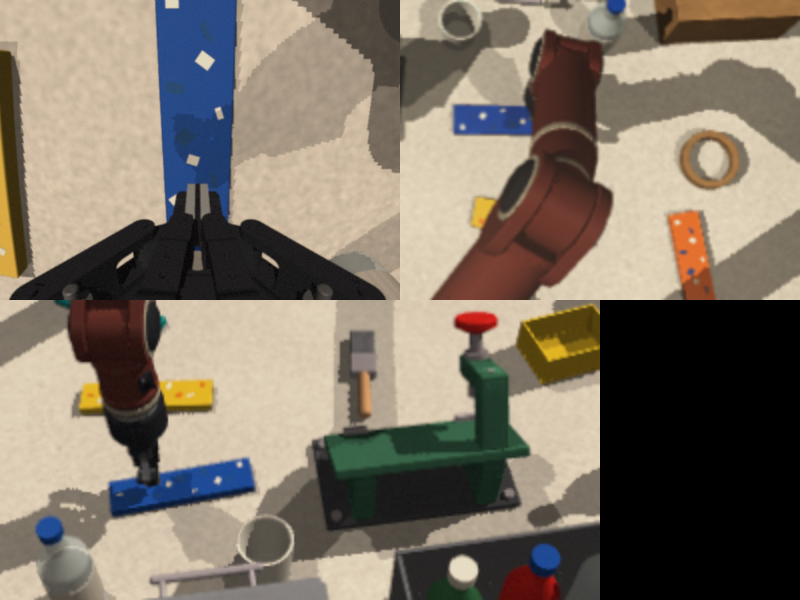

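The fingers closed above the slat, which has not moved. I'll measure where the shut tips really are.

```bash
python3 - <<'E'
from h import *
o=get_obs();P=o['position'];Rm=rot(o['ee_rot']);w=camera_params('wrist');s=camera_params('scene')
print(P, 'tool cam pos',Rm.T@(w['position']-P))
for d in(-10,-5,0,5,10,19): print(d,proj(w,P+Rm@[0,0,d]),proj(s,P+Rm@[0,0,d]))
print(tri(w,(276,260),s,(204,271.5)))
E
```

```text
[ 585.9765475  -288.99695505   18.45392605] tool cam pos [  80.54175181   -0.762265   -155.15566313]
-10 [277.6464267  271.90853075] [206.60934483 271.68388081]
-5 [277.60553425 267.12624558] [206.86442016 272.70823602]
0 [277.56684644 262.60383955] [207.11798762 273.72610255]
5 [277.53019188 258.32094106] [207.37005967 274.73753827]
10 [277.49541626 254.25922764] [207.62064863 275.74260043]
19 [277.43711903 247.45381213] [208.06801028 277.53583123]
(array([ 582.6843113 , -292.27280947,   20.43118971]), np.float64(11.302924716598294))
```

apply_moves(series=[0,0,0,0,0,0.05,1,0,0,0,0,0,0.05,1,0,0,0,0,0,0.05,1,0,0,0,0,0,0.05,1])

```text
time: 3.55
position: [585.8, -289.0, 28.4]
ee_rot: [-2.146, -2.294, 0.0]
ft_force: [0.1, -0.3, -0.7]
gripper_width: 0.846
finger_force: 0.0
```

```bash
python3 - <<'E'
from h import *
o=get_obs();P=o['position'];Rm=rot(o['ee_rot']);w=camera_params('wrist');I=camera('wrist')
print(tips_ahead,P,o['gripper_width'])
for d in(-13,-6,0,6,19):print(d,[proj(w,P+Rm@[x,y,d]).round(0) for x in(11,-11) for y in (42,-42)])
cv2.imwrite('pics/w2.png',I)
E
```

```text
19.0 [ 585.84504753 -288.96120613   28.37242369] 0.8461261270004446
-13 [array([365., 255.]), array([191., 254.]), array([361., 294.]), array([194., 294.])]
-6 [array([361., 248.]), array([194., 248.]), array([358., 287.]), array([198., 287.])]
0 [array([358., 243.]), array([197., 243.]), array([355., 281.]), array([200., 281.])]
6 [array([356., 239.]), array([199., 239.]), array([353., 275.]), array([202., 275.])]
19 [array([351., 230.]), array([204., 230.]), array([348., 264.]), array([207., 264.])]
```

View pics/w2.png

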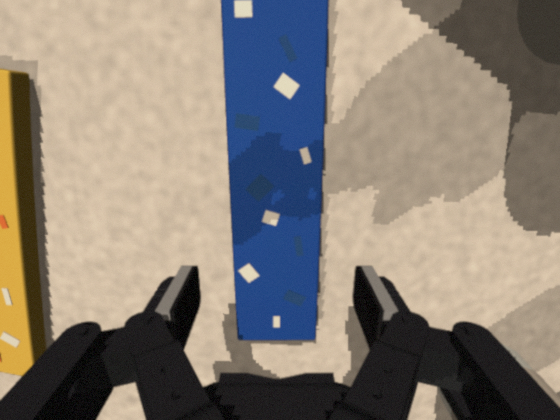

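Judging from the pad separation in this picture (72 mm apart, px 200 to 355 at row 266), the tips stand about 19 mm *behind* the reported TCP at this opening. So I have to go lower than the interface text suggests. I'll step down while watching the force.

apply_moves(series=[0,0,0,0,0,-0.08,1,0,0,0,0,0,-0.08,1,0,0,0,0,0,-0.08,1])

```text
time: 3.98
position: [585.7, -288.9, 11.9]
ee_rot: [-2.145, -2.294, 0.0]
ft_force: [-0.1, -0.3, 0.0]
gripper_width: 0.999
finger_force: 0.0
```

apply_moves(series=[0,0,0,0,0,-0.02,1,0,0,0,0,0,-0.04,1])

```text
time: 4.22
position: [586.1, -289.0, 4.4]
ee_rot: [2.146, 2.294, 0.0]
ft_force: [-0.8, -0.1, -0.9]
gripper_width: 0.996
finger_force: 0.0
```

apply_moves(series=[0,0,0,0,0,-0.015,1,0,0,0,0,0,-0.03,1])

```text
time: 4.47
position: [585.9, -289.0, -1.7]
ee_rot: [-2.146, -2.294, 0.0]
ft_force: [0.0, -0.2, 0.6]
gripper_width: 1.0
finger_force: 0.0
```

No contact even at z = −1.7, so the offset is real. Going to about −8 and closing.

apply_moves(series=[0,0,0,0,0,-0.02,1,0,0,0,0,0,-0.03,1,0,0,0,0,0,-0.03,1])

```text
time: 4.85
position: [585.8, -289.0, -7.7]
ee_rot: [-2.146, -2.294, 0.0]
ft_force: [-0.7, 0.4, 0.6]
gripper_width: 0.999
finger_force: 0.0
```

apply_moves(series=[0,0,0,0,0,0,-0.5,0,0,0,0,0,0,-0.5,0,0,0,0,0,0,-0.5,0,0,0,0,0,0,-0.5])

```text
time: 5.35
position: [586.4, -289.2, -7.0]
ee_rot: [2.145, 2.294, 0.0]
ft_force: [0.6, -0.4, 2.0]
gripper_width: 0.57
finger_force: 42.1
```

```bash
python3 - <<'E'
from h import *
o=get_obs();print(o['position'],o['gripper_width'],o['finger_force'])
P=o['position'];Rm=rot(o['ee_rot']);w=camera_params('wrist');print(w['fx'],Rm.T@(w['position']-P))
I=camera('wrist');cv2.imwrite('pics/w3.png',I[180:360,120:440])
E
```

```text
[ 586.4156603  -289.15419753   -7.01994473] 0.5699944028015952 42.09320068359375
326.4944235984433 [  80.53593173   -0.76676055 -155.148348  ]
```

View pics/w3.png

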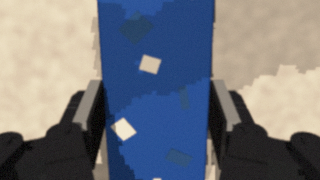

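The slat is held: opening 48.5 mm, 42 N. Lifting and tilting it 30° to match the bed.

apply_moves(series=[0,0,0,0,0,0.2,-0.5,0.001,-0.025,-0.004,0.02,0,0.4,-0.5,0.003,-0.05,-0.008,0.04,0,0.6,-0.5,0.003,-0.083,-0.012,0.05,0,0.6,-0.5,0.003,-0.083,-0.012,0.05,0,0.6,-0.5])

```text
time: 6.02
position: [591.0, -289.5, 110.3]
ee_rot: [1.945, 1.919, 0.512]
ft_force: [0.9, 0.6, -1.9]
gripper_width: 0.569
finger_force: 42.2
```

apply_moves(series=[0,0,0,0,0,0,-0.5,0,0,0,0,0,0,-0.5])

```text
time: 6.28
position: [596.7, -288.9, 112.6]
ee_rot: [1.938, 1.919, 0.517]
ft_force: [0.0, -1.2, -0.4]
gripper_width: 0.568
finger_force: 42.2
```

```bash
cat > chk.py <<'E'
from h import *
SEAT=np.array([602.1,72.3,102.2]);RS=(R.from_euler('z',-0.4,degrees=True)*R.from_euler('y',-30,degrees=True)).as_matrix()
def chk():
    o=get_obs();P=o['position'];Rm=rot(o['ee_rot']);print('t',o['time'],'P',P.round(1),'w',round(o['gripper_width'],3),'ff',o['finger_force'],'ft',o['ft_force'].round(1),'j',o['joint_pos'].round(2))
    print('TCP in seat',(RS.T@(P-SEAT)).round(1),'rot in seat\n',(RS.T@Rm).round(3));return P,Rm
E
python3 - <<'E'
from chk import *
P,Rm=chk();p=camera_params('wrist');I=camera('wrist');
h=cv2.cvtColor(I,cv2.COLOR_BGR2HSV);m=cv2.inRange(h,(100,110,40),(130,255,255));m=cv2.morphologyEx(m,cv2.MORPH_CLOSE,np.ones((9,9)))
c=max(cv2.findContours(m,0,2)[0],key=cv2.contourArea);print(cv2.boundingRect(c))
# slat top plane in tool coords: z=-22
def onpl(uv,zt):
    o,v=ray(p,uv);o=Rm.T@(o-P);v=Rm.T@v;return o+v*(zt-o[2])/v[2]
print(cv2.minAreaRect(np.float32([onpl(q[0],-22)[:2] for q in c])))
E
```

```text
t 6.275 P [ 596.7 -288.9  112.6] w 0.568 ff 42.190479040145874 ft [ 0.  -1.2 -0.4] j [ 0.85  0.67 -0.48  1.93  0.24  0.14  0.29]
TCP in seat [   2.7 -361.2   10.4] rot in seat
 [[ 0.004  1.    -0.002]
 [ 1.    -0.004  0.003]
 [ 0.003 -0.002 -1.   ]]
(208, 0, 134, 379)
((29.912094116210938, -0.9113712310791016), (49.90746307373047, 173.5568389892578), 89.98187255859375)
```

apply_moves(series=[0,0,0,0,0.25,0,-0.5,0,0,0,0,0.5,0,-0.5,0,0,0,0,0.75,0,-0.5,0,0,0,0,0.95,0,-0.5,0,0,0,0,0.95,0,-0.5])

```text
time: 6.95
position: [604.0, -93.2, 124.6]
ee_rot: [1.94, 1.945, 0.511]
ft_force: [-0.3, -0.6, -0.6]
gripper_width: 0.571
finger_force: 42.3
```

```bash
python3 - <<'E'
from chk import *
chk()
E
```

```text
t 6.95 P [604.  -93.2 124.6] w 0.571 ff 42.33249843120575 ft [-0.3 -0.6 -0.6] j [ 0.29  0.54 -0.19  2.1   0.64  0.01 -0.48]
TCP in seat [  13.8 -165.5   17.9] rot in seat
 [[-0.006  1.    -0.019]
 [ 1.     0.006  0.014]
 [ 0.014 -0.019 -1.   ]]
```

Joint 6 is at its lower limit (0.01), so the full 30° tilt is out of reach here. The slat settles flat by itself once released, so I'll ease the tilt back by 7°.

apply_moves(series=[0,0.02,0,0,0,0.05,-0.5,0,0.02,0,0,0,0.05,-0.5,0,0.02,0,0,0,0.05,-0.5])

```text
time: 7.32
position: [601.9, -101.8, 133.1]
ee_rot: [2.028, 2.006, 0.391]
ft_force: [-0.8, 0.0, -1.9]
gripper_width: 0.567
finger_force: 42.3
```

```bash
python3 - <<'E'
from chk import *
P,Rm=chk();d=np.array([38,-0.9,-14.5]);print('slat mid in seat',(RS.T@(P+Rm@d-SEAT)).round(1), 'tilt err',np.degrees(np.arcsin((RS.T@Rm)[0,2])))
for q in (-50,-25,25,50): pass
E
```

```text
t 7.325 P [ 601.9 -101.8  133.1] w 0.567 ff 42.34109938144684 ft [-0.8  0.  -1.9] j [ 0.47  0.56 -0.46  1.98  0.63  0.32 -0.45]
TCP in seat [  16.4 -174.1   26.3] rot in seat
 [[ 0.006  0.989 -0.146]
 [ 1.    -0.005  0.006]
 [ 0.005 -0.146 -0.989]]
slat mid in seat [  17.8 -136.2   40.9] tilt err -8.371301947090789
```

apply_moves(series=[0,0,0,0.005,0.1,-0.06,-0.5,0,0,0,0.011,0.2,-0.137,-0.5,0,0,0,0.011,0.3,-0.137,-0.5,0,0,0,0.011,0.38,-0.137,-0.5,0,0,0,0.011,0.38,-0.137,-0.5])

```text
time: 7.95
position: [603.0, -23.4, 105.3]
ee_rot: [2.024, 2.012, 0.389]
ft_force: [-1.0, -0.0, -0.3]
gripper_width: 0.571
finger_force: 42.3
```

```bash
cat >> chk.py <<'E'
def sl():
    P,Rm=chk();d=np.array([38,-0.9,-14.5]);print('slat mid in seat',(RS.T@(P+Rm@d-SEAT)).round(1), 'tilt err',np.degrees(np.arcsin((RS.T@Rm)[0,2])))
E
python3 -c "from chk import *;sl()"
```

```text
t 7.95 P [603.  -23.4 105.3] w 0.571 ff 42.32288897037506 ft [-1.  -0.  -0.3] j [ 0.18  0.58 -0.26  2.03  0.69  0.22 -0.66]
TCP in seat [  2.9 -95.7   1.9] rot in seat
 [[ 0.001  0.989 -0.148]
 [ 1.    -0.     0.007]
 [ 0.007 -0.148 -0.989]]
slat mid in seat [  4.2 -57.8  16.7] tilt err -8.490317385187453
```

apply_moves(series=[0,0,0,0.01,0.12,0.005,-0.5,0,0,0,0.01,0.23,0.005,-0.5,0,0,0,0.01,0.23,0.005,-0.5])

```text
time: 8.32
position: [605.5, 21.8, 106.7]
ee_rot: [2.025, 2.011, 0.39]
ft_force: [-0.1, 0.0, -1.4]
gripper_width: 0.566
finger_force: 42.3
```

```bash
python3 - <<'E'
from chk import *
sl();S=camera('scene');T=camera('top');c=np.zeros((600,800,3),np.uint8)
c[:300]=cv2.resize(T[140:215,180:380],(800,300));c[300:,:450]=cv2.resize(S[180:290,250:415],(450,300));c[300:,450:]=cv2.resize(camera('wrist'),(350,300))
cv2.imwrite('pics/m2.png',c)
E
```

```text
t 8.325 P [605.5  21.8 106.7] w 0.566 ff 42.32372581958771 ft [-0.1  0.  -1.4] j [ 0.05  0.57 -0.2   2.02  0.68  0.23 -0.75]
TCP in seat [  5.5 -50.4   2. ] rot in seat
 [[ 0.002  0.989 -0.147]
 [ 1.    -0.001  0.007]
 [ 0.007 -0.147 -0.989]]
slat mid in seat [  6.8 -12.5  16.7] tilt err -8.452672807471863
```

View pics/m2.png

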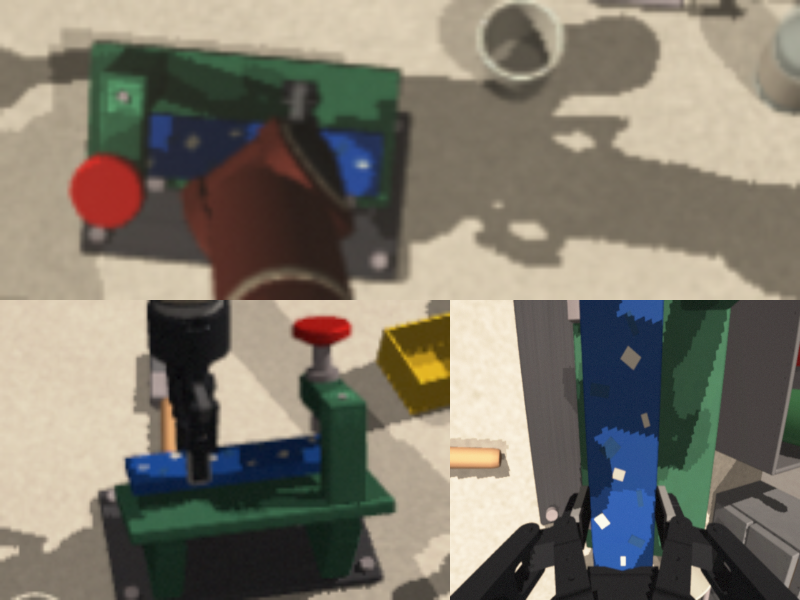

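The slat is in under the head, above the bed and upslope of the lip, clear of the knob. Lowering it and releasing.

apply_moves(series=[0,0,0,0.012,0,-0.022,-0.5,0,0,0,0.025,0,-0.043,-0.5,0,0,0,0.025,0,-0.043,-0.5])

```text
time: 8.85
position: [610.8, 20.2, 97.6]
ee_rot: [2.028, 2.008, 0.388]
ft_force: [-0.4, -0.1, -1.4]
gripper_width: 0.568
finger_force: 42.3
```

```bash
python3 -c "from chk import *;sl()"
```

```text
t 8.85 P [610.8  20.2  97.6] w 0.568 ff 42.32674419879913 ft [-0.4 -0.1 -1.4] j [ 0.04  0.59 -0.19  2.02  0.69  0.21 -0.76]
TCP in seat [  5.5 -52.1  -8.5] rot in seat
 [[ 0.005  0.989 -0.148]
 [ 1.    -0.004  0.005]
 [ 0.005 -0.148 -0.989]]
slat mid in seat [  7.  -14.2   6.1] tilt err -8.50576543732199
```

apply_moves(series=[0,0,0,0,0,0,1,0,0,0,0,0,0,1,0,0,0,0,0,0,1,0,0,0,0,0,0,1])

```text
time: 9.35
position: [611.0, 20.8, 98.4]
ee_rot: [2.027, 2.008, 0.39]
ft_force: [0.4, 0.1, 0.5]
gripper_width: 0.995
finger_force: 0.0
```

apply_moves(series=[0,0,0,-0.07,0,0.12,1,0,0,0,-0.14,-0.1,0.25,1,0,0,0,-0.14,-0.4,0.25,1,0,0,0,-0.14,-0.7,0.25,1,0,0,0,-0.14,-0.7,0.25,1])

```text
time: 9.98
position: [581.1, -129.9, 147.3]
ee_rot: [2.043, 1.99, 0.38]
ft_force: [-0.4, 1.1, 0.2]
gripper_width: 0.999
finger_force: 0.0
```

```bash
python3 - <<'E'
from chk import *
chk();S=camera('scene');T=camera('top')
c=np.zeros((600,800,3),np.uint8);c[:300]=cv2.resize(T[140:215,180:380],(800,300),interpolation=cv2.INTER_CUBIC);c[300:,:450]=cv2.resize(S[180:290,250:415],(450,300));c[300:,450:]=cv2.resize(camera('wrist'),(350,300))
cv2.imwrite('pics/m3.png',c)
p=camera_params('top')
h=cv2.cvtColor(T,cv2.COLOR_BGR2HSV);m=cv2.inRange(h,(100,110,30),(130,255,255));k=np.zeros_like(m);k[145:215,200:300]=m[145:215,200:300];k=cv2.morphologyEx(k,cv2.MORPH_CLOSE,np.ones((5,5)))
c=max(cv2.findContours(k,0,2)[0],key=cv2.contourArea)
def pl(u,z):
    o,v=ray(p,u);o=RS.T@(o-SEAT);v=RS.T@v;return (o+v*(z-o[2])/v[2])[:2]
q=np.float32([pl(u[0],7.5) for u in c]);print(cv2.minAreaRect(q),q.min(0),q.max(0))
E
```

```text
t 9.975 P [ 581.1 -129.9  147.3] w 0.999 ff 0.0 ft [-0.4  1.1  0.2] j [ 0.56  0.53 -0.5   2.    0.58  0.34 -0.37]
TCP in seat [   5.6 -202.4   48.8] rot in seat
 [[ 0.018  0.989 -0.149]
 [ 1.    -0.018 -0.003]
 [-0.006 -0.149 -0.989]]
((0.5387840270996094, -68.64047241210938), (94.38792419433594, 51.13964080810547), 89.57268524169922) [ -25.212715 -115.90897 ] [ 26.078136 -21.599688]
```

View pics/m3.png

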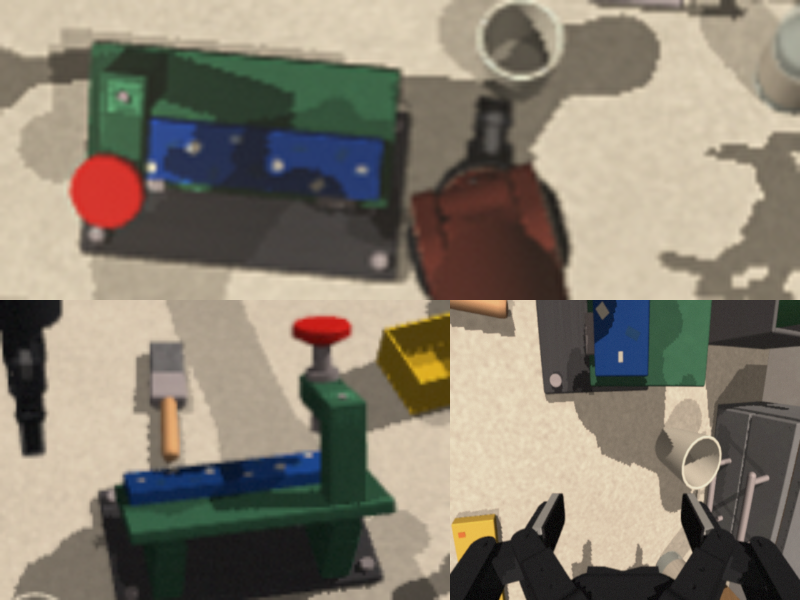

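The slat lies flat against the lip (x ≈ +0.5), with its right end at y ≈ −116. It needs about 16 mm more to the left, so I'll push the right end with shut fingers.

apply_moves(series=[0,0,0,0,0,0,-1,0,0,0,0.06,0.12,-0.12,-1,0,0,0,0.119,0.24,-0.242,-1,0,0,0,0.119,0.24,-0.242,-1,0,0,0,0.119,0.24,-0.242,-1])

```text
time: 10.75
position: [606.6, -70.4, 100.1]
ee_rot: [2.025, 2.01, 0.389]
ft_force: [-0.0, -1.2, 0.2]
gripper_width: 0.003
finger_force: 0.0
```

```bash
python3 - <<'E'
from chk import *
P,Rm=chk();w=camera_params('wrist');S=camera('scene')
for d in (-12,-6,0):print(d,(RS.T@(P+Rm@[11,0,d]-SEAT)).round(1),proj(w,P+Rm@[11,0,d]),proj(camera_params('scene'),P+Rm@[0,0,d]))
I=camera('wrist');c=np.zeros((400,800,3),np.uint8);c[:,:400]=cv2.resize(I[180:380,180:380],(400,400));c[:,400:]=cv2.resize(S[200:300,250:350],(400,400))
cv2.imwrite('pics/m4.png',c)
E
```

```text
t 10.75 P [606.6 -70.4 100.1] w 0.003 ff 0.0 ft [-0.  -1.2  0.2] j [ 0.31  0.6  -0.31  2.01  0.67  0.22 -0.55]
TCP in seat [   3.7 -142.6   -4.6] rot in seat
 [[ 0.002  0.989 -0.147]
 [ 1.    -0.001  0.006]
 [ 0.006 -0.147 -0.989]]
-12 [   5.5 -131.7    7.3] [277.89894252 253.42193488] [286.18584798 248.81615501]
-6 [   4.6 -131.7    1.4] [277.84023717 248.16988137] [286.32417999 250.76988746]
0 [   3.8 -131.6   -4.5] [277.78542555 243.26864795] [286.4618386  252.71419078]
```

View pics/m4.png

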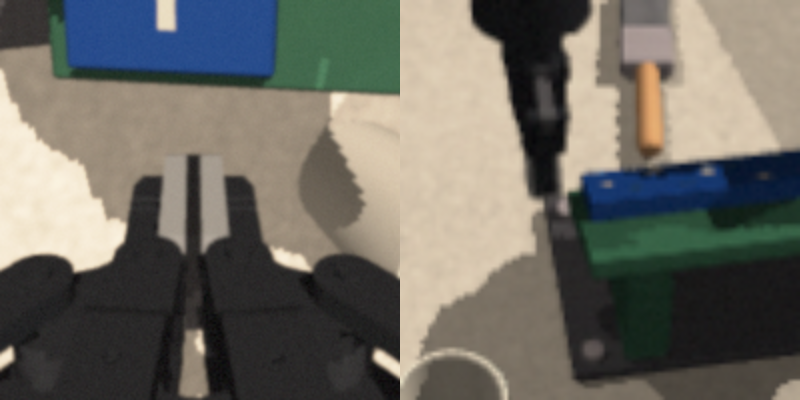

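The shut tips (left: px 193,155 in the crop) are about 12–15 mm behind the reported TCP, so they're level with the slat's top. I'll lower 11 mm, then push gently left while watching the force.

apply_moves(series=[0,0,0,0.014,0,-0.024,-1,0,0,0,0.028,0,-0.048,-1,0,0,0,0.028,0.04,-0.048,-1,0,0,0,0.028,0.07,-0.048,-1])

```text
time: 11.35
position: [612.2, -56.3, 90.2]
ee_rot: [2.027, 2.009, 0.39]
ft_force: [0.8, 0.8, -0.1]
gripper_width: 0.002
finger_force: 0.0
```

apply_moves(series=[0,0,0,0,0.015,0,-1,0,0,0,0,0.03,0,-1,0,0,0,0,0.045,0,-1,0,0,0,0,0.06,0,-1,0,0,0,0,0.06,0,-1])

```text
time: 11.98
position: [612.3, -44.8, 90.3]
ee_rot: [2.027, 2.009, 0.39]
ft_force: [0.2, -0.9, -0.5]
gripper_width: -0.0
finger_force: 0.0
```

```bash
cat >> chk.py <<'E'
def slat_top(n='top',box=(200,145,300,215)):
    p=camera_params(n);T=camera(n);h=cv2.cvtColor(T,cv2.COLOR_BGR2HSV);m=cv2.inRange(h,(100,110,30),(130,255,255));x0,y0,x1,y1=box
    k=np.zeros_like(m);k[y0:y1,x0:x1]=m[y0:y1,x0:x1];k=cv2.morphologyEx(k,cv2.MORPH_CLOSE,np.ones((5,5)))
    c=max(cv2.findContours(k,0,2)[0],key=cv2.contourArea)
    def pl(u,z):
        o,v=ray(p,u);o=RS.T@(o-SEAT);v=RS.T@v;return (o+v*(z-o[2])/v[2])[:2]
    q=np.float32([pl(u[0],7.5) for u in c]);print(n,cv2.minAreaRect(q),q.min(0),q.max(0))
E
python3 - <<'E'
from chk import *
chk();slat_top();slat_top('wrist',(0,0,560,420))
E
```

```text
t 11.975 P [612.3 -44.8  90.3] w -0.0 ff 0.0 ft [ 0.2 -0.9 -0.5] j [ 0.21  0.61 -0.24  2.01  0.67  0.19 -0.61]
TCP in seat [   3.6 -117.   -15.8] rot in seat
 [[ 0.004  0.989 -0.147]
 [ 1.    -0.003  0.006]
 [ 0.006 -0.147 -0.989]]
top ((9.302823066711426, -53.237789154052734), (36.345420837402344, 61.29860305786133), 5.445114612579346) [-11.453158 -82.90482 ] [ 26.078136 -21.599688]
wrist ((-0.7508811950683594, -52.10892105102539), (105.44200897216797, 49.6851921081543), 89.78179931640625) [ -25.75948 -104.88526] [24.16412     0.70486784]
```

apply_moves(series=[0,0,0,0,0.01,0,-1,0,0,0,0,0.02,0,-1,0,0,0,0,0.02,0,-1])

```text
time: 12.45
position: [612.1, -40.9, 90.2]
ee_rot: [2.027, 2.009, 0.389]
ft_force: [-0.2, 0.6, 0.2]
gripper_width: 0.002
finger_force: 0.0
```

apply_moves(series=[0,0,0,0,0.01,0,-1,0,0,0,0,0.01,0,-1])

```text
time: 12.7
position: [612.2, -39.0, 90.2]
ee_rot: [2.027, 2.009, 0.389]
ft_force: [0.3, 0.7, -0.3]
gripper_width: -0.001
finger_force: 0.0
```

```bash
python3 - <<'E'
from chk import *
chk();slat_top('wrist',(0,0,560,420))
E
```

```text
t 12.7 P [612.2 -39.   90.2] w -0.001 ff 0.02244813144108626 ft [ 0.3  0.7 -0.3] j [ 0.19  0.61 -0.23  2.02  0.67  0.19 -0.62]
TCP in seat [   3.5 -111.2  -15.8] rot in seat
 [[ 0.004  0.989 -0.147]
 [ 1.    -0.003  0.006]
 [ 0.006 -0.147 -0.989]]
wrist ((-0.7078762054443359, -46.26594543457031), (105.6597900390625, 49.66496658325195), 89.92437744140625) [-25.604383 -99.10194 ] [24.143883  6.596516]
```

No stop force yet; continuing 2 mm at a time.

apply_moves(series=[0,0,0,0,0.01,0,-1,0,0,0,0,0.01,0,-1])

```text
time: 13.0
position: [612.3, -37.5, 90.3]
ee_rot: [2.027, 2.008, 0.389]
ft_force: [-0.1, -0.8, -0.1]
gripper_width: -0.0
finger_force: 0.4
```

apply_moves(series=[0,0,0,0,0.008,0,-1,0,0,0,0,0.008,0,-1])

```text
time: 13.25
position: [612.3, -37.5, 90.3]
ee_rot: [2.029, 2.006, 0.386]
ft_force: [0.4, -5.2, 0.8]
gripper_width: -0.002
finger_force: 2.1
```

```bash
python3 - <<'E'
from chk import *
chk();slat_top('wrist',(0,0,560,420))
E
```

```text
t 13.25 P [612.3 -37.5  90.3] w -0.002 ff 2.0815293546183966 ft [ 0.4 -5.2  0.8] j [ 0.18  0.61 -0.22  2.02  0.67  0.19 -0.63]
TCP in seat [   3.5 -109.7  -15.8] rot in seat
 [[ 0.005  0.989 -0.147]
 [ 1.    -0.005  0.003]
 [ 0.002 -0.147 -0.989]]
wrist ((-0.6988182067871094, -44.75370407104492), (105.75995635986328, 49.667118072509766), 89.91602325439453) [-25.60404  -97.630196] [24.154142  8.162613]
```

There's a firm −5 N at the end stop, with the slat's right end at −97.6. That puts the true seat y at about 74.7 and leaves the slat snug on both sides. Backing off and rising.

apply_moves(series=[0,0,0,0,-0.1,0,-1,0,0,0,0,-0.2,0.05,-1,0,0.01,0,-0.15,-0.2,0.35,-1,0,0.03,0,-0.3,-0.2,0.65,-1,0,0.03,0,-0.3,-0.2,0.85,-1])

```text
time: 13.92
position: [552.2, -74.3, 262.1]
ee_rot: [2.134, 2.118, 0.208]
ft_force: [0.6, -1.0, -0.7]
gripper_width: 0.002
finger_force: 0.0
```

```bash
python3 - <<'E'
from chk import *
chk();slat_top();slat_top('wrist',(0,0,560,420))
E
```

```text
t 13.925 P [552.2 -74.3 262.1] w 0.002 ff 0.0 ft [ 0.6 -1.  -0.7] j [ 0.62  0.42 -0.74  1.78  0.36  0.88 -0.26]
TCP in seat [  37.6 -146.9  162.9] rot in seat
 [[ 0.004  0.944 -0.329]
 [ 1.    -0.002  0.008]
 [ 0.007 -0.329 -0.944]]
top ((0.3576164245605469, -44.041542053222656), (97.83332061767578, 50.9407844543457), 89.88288116455078) [-25.212715 -92.90603 ] [25.77576   4.919263]
wrist ((0.6629505157470703, -36.855159759521484), (122.97954559326172, 52.28727722167969), 89.89110565185547) [-25.424967 -98.32832 ] [26.910883 24.681988]
```

```bash
python3 - <<'E'
from chk import *
for n in('wrist','top'):
    p=camera_params(n);I=cv2.cvtColor(camera(n),cv2.COLOR_BGR2HSV)
    for x,z in((10,7.5),(-5,7.5),(10,-7.5),(40,-7.5)):
        out=[]
        for y in range(-134,-84,2):
            u,v=proj(p,SEAT+RS@[x,y,z]).round().astype(int)
            if 0<=u<560 and 0<=v<420:
                h,s,V=I[v,u];out.append('B' if 100<=h<=130 and s>110 else 'G' if 55<=h<95 and s>70 else '.')
            else: out.append('x')
        print(n,x,z,''.join(out))
E
```

```text
wrist 10 7.5 ........GGGGGGGGGGGBBBBBB
wrist -5 7.5 ........GGGGGGGGGGBBBBBBB
wrist 10 -7.5 .......GGGGGGGGGG.BBBBBBB
wrist 40 -7.5 .......GGGGGGGGGGGGGGGGGG
top 10 7.5 .........................
top -5 7.5 .........................
top 10 -7.5 .........................
top 40 -7.5 .........................
```

Bed edge to slat end measures about 24 mm, against 25 expected with the slat on the stop. It's seated. Moving over the plunger.

apply_moves(series=[0,0,0,-0.05,0.25,0,-1,0,0,0,-0.1,0.5,0,-1,0,0,0,-0.13,0.75,0,-1,0,0,0,-0.17,1,0,-1,0,0,0,-0.17,1,0,-1])

```text
time: 14.75
position: [515.5, 130.7, 259.0]
ee_rot: [2.126, 2.13, 0.206]
ft_force: [-0.5, -0.6, -0.4]
gripper_width: 0.002
finger_force: 0.0
```

apply_moves(series=[0,0,0,0,0.16,0,-1,0,0,0,0,0.16,-0.05,-1,0,0,0,0,0.16,-0.05,-1])

```text
time: 15.12
position: [517.2, 154.2, 247.9]
ee_rot: [2.137, 2.115, 0.197]
ft_force: [1.0, -0.1, 0.4]
gripper_width: 0.0
finger_force: 0.0
```

```bash
python3 - <<'E'
from chk import *
P,Rm=chk();tip=P+Rm@[0,0,-13];print('tip in seat',RS.T@(tip-SEAT-[0,2.5,0]))
p=camera_params('wrist');I=camera('wrist');h=cv2.cvtColor(I,cv2.COLOR_BGR2HSV);m=cv2.inRange(h,(0,150,60),(8,255,255))|cv2.inRange(h,(172,150,60),(180,255,255))
cs=sorted(cv2.findContours(m,0,2)[0],key=cv2.contourArea)[-2:]
for c in cs: print(cv2.contourArea(c),cv2.boundingRect(c))
palm=SEAT+[0,2.5,0]+RS@[0,80,146.5];print('exp palm px',proj(p,palm),palm,[proj(p,palm+RS@np.array(v)).round(0) for v in((0,28,0),(0,-28,0),(28,0,0),(-28,0,0))])
E
```

```text
t 15.125 P [517.2 154.2 247.9] w 0.0 ff 0.0 ft [ 1.  -0.1  0.4] j [ 0.13  0.4  -0.7   1.84  0.46  0.87 -0.8 ]
TCP in seat [ -1.2  81.3 168.9] rot in seat
 [[ 0.004  0.943 -0.334]
 [ 1.    -0.004  0.002]
 [ 0.    -0.334 -0.943]]
tip in seat [  3.20025795  78.76760588 181.12896082]
2759.5 (503, 155, 57, 65)
5353.0 (251, 195, 90, 89)
exp palm px [292.09171724 244.22628384] [529.41028587 155.30942777 229.07272165] [array([293., 198.]), array([292., 286.]), array([340., 251.]), array([249., 238.])]
```

The knob appears at px 251–341 × 195–284, against a predicted 249–340 × 198–286, a good match. Going down along the plunger axis.

apply_moves(series=[0,0,0,0.025,0.005,-0.06,-1,0,0,0,0.05,0.005,-0.12,-1,0,0,0,0.05,0.005,-0.12,-1])

```text
time: 15.55
position: [528.0, 156.3, 224.6]
ee_rot: [2.137, 2.115, 0.2]
ft_force: [0.3, -0.7, -0.3]
gripper_width: -0.001
finger_force: 0.0
```

apply_moves(series=[0,0,0,0.012,0,-0.022,-1,0,0,0,0.025,0,-0.043,-1,0,0,0,0.025,0,-0.043,-1])

```text
time: 15.92
position: [533.4, 157.4, 217.7]
ee_rot: [2.135, 2.114, 0.204]
ft_force: [-1.6, -0.9, 2.6]
gripper_width: -0.001
finger_force: 1.2
```

```bash
python3 - <<'E'
from chk import *
P,Rm=chk();tip=P+Rm@[0,0,-13];print('tip in seat',RS.T@(tip-SEAT-[0,2.5,0]),'f along z',RS.T@get_obs()['ft_force'])
E
```

```text
t 15.925 P [533.4 157.4 217.7] w -0.001 ff 1.2150509995990433 ft [-1.6 -0.9  2.6] j [ 0.1   0.46 -0.67  1.85  0.51  0.82 -0.84]
TCP in seat [ -2.3  84.7 134.7] rot in seat
 [[ 0.004  0.944 -0.33 ]
 [ 1.    -0.003  0.005]
 [ 0.003 -0.33  -0.944]]
tip in seat [  2.0319066   82.09253047 146.99891142] f along z [-0.1140135  -0.88458861  3.06540484]
```

Contact at the expected height, with 3 N along the axis. Pressing all the way.

apply_moves(series=[0,0,0,0.025,0,-0.043,-1,0,0,0,0.05,0,-0.087,-1,0,0,0,0.07,0,-0.121,-1,0,0,0,0.08,0,-0.139,-1,0,0,0,0.08,0,-0.139,-1])

```text
time: 16.55
position: [548.4, 157.5, 192.1]
ee_rot: [2.134, 2.113, 0.202]
ft_force: [-11.6, -3.5, 20.3]
gripper_width: -0.002
finger_force: 11.8
```

```bash
cat > f.py <<'E'
from chk import *
P,Rm=chk();tip=P+Rm@[0,0,-13];print('tip in seat',RS.T@(tip-SEAT-[0,2.5,0]),'f along z',RS.T@get_obs()['ft_force'])
E
python3 f.py
```

```text
t 16.55 P [548.4 157.5 192.1] w -0.002 ff 11.781879323534667 ft [-11.6  -3.5  20.3] j [ 0.08  0.51 -0.64  1.84  0.56  0.78 -0.87]
TCP in seat [ -2.1  84.8 105. ] rot in seat
 [[ 0.003  0.944 -0.329]
 [ 1.    -0.003  0.002]
 [ 0.001 -0.329 -0.944]]
tip in seat [  2.23440144  82.26466212 117.25420432] f along z [ 0.06680785 -3.57016462 23.36074315]
```

23 N after 30 mm of travel, so the plunger is on its stop. Holding, then releasing along the axis.

apply_moves(series=[0,0,0,0,0,0,-1,0,0,0,0,0,0,-1,0,0,0,0,0,0,-1,0,0,0,0,0,0,-1,0,0,0,0,0,0,-1])

```text
time: 17.18
position: [548.4, 157.5, 192.1]
ee_rot: [2.134, 2.113, 0.203]
ft_force: [-10.5, -3.4, 20.1]
gripper_width: 0.002
finger_force: 11.6
```

```bash
python3 f.py
```

```text
t 17.175 P [548.4 157.5 192.1] w 0.002 ff 11.570112369954586 ft [-10.5  -3.4  20.1] j [ 0.08  0.51 -0.64  1.84  0.56  0.78 -0.87]
TCP in seat [ -2.1  84.8 105. ] rot in seat
 [[ 0.004  0.944 -0.329]
 [ 1.    -0.003  0.002]
 [ 0.001 -0.329 -0.944]]
tip in seat [  2.21422647  82.26209271 117.25529233] f along z [ 0.9624506  -3.43404131 22.63002878]
```

apply_moves(series=[0,0,0,-0.04,0,0.07,-1,0,0,0,-0.08,0,0.14,-1,0,0,0,-0.12,0,0.21,-1,0,0,0,-0.2,0,0.4,-1,0,0,0,-0.2,0,0.5,-1])

```text
time: 17.8
position: [508.7, 157.9, 291.6]
ee_rot: [2.133, 2.115, 0.207]
ft_force: [0.4, -1.1, 0.1]
gripper_width: 0.0
finger_force: 0.0
```

apply_moves(series=[0,0,0,0,-0.25,0.1,-1,0,0,0,0,-0.5,0.2,-1,0,0,0,0,-0.8,0.2,-1,0,0,0,0,-1,0.2,-1,0,0,0,0,-1,0.2,-1])

```text
time: 18.42
position: [508.9, -47.8, 329.1]
ee_rot: [2.145, 2.105, 0.2]
ft_force: [-0.8, -0.5, -0.1]
gripper_width: -0.001
finger_force: 0.0
```

```bash
python3 - <<'E'
from chk import *
chk();slat_top();slat_top('wrist',(0,0,560,420));slat_top('scene',(285,215,380,265))
for n,box in(('top',(190,172,222,205)),('scene',(350,180,385,205))):
    I=cv2.cvtColor(camera(n),cv2.COLOR_BGR2HSV);x0,y0,x1,y1=box;m=cv2.inRange(I,(0,150,70),(8,255,255))[y0:y1,x0:x1];print(n,np.add(cv2.boundingRect(m),(x0,y0,0,0)))
E
```

```text
t 18.425 P [508.9 -47.8 329.1] w -0.001 ff 0.0 ft [-0.8 -0.5 -0.1] j [ 0.63  0.27 -0.74  1.77  0.23  1.   -0.2 ]
TCP in seat [  33.4 -120.8  242.7] rot in seat
 [[ 0.012  0.944 -0.331]
 [ 1.    -0.012  0.002]
 [-0.002 -0.331 -0.944]]
top ((-0.2673473358154297, 47.645294189453125), (49.767635345458984, 48.90263748168945), 5.250722408294678) [-25.81078   21.333384] [24.820133 71.78543 ]
wrist ((0.11994552612304688, -13.694435119628906), (169.1826171875, 51.85029220581055), 89.73767852783203) [-25.898975 -98.278336] [26.117601 71.01035 ]
scene ((16.783546447753906, -11.045654296875), (184.91778564453125, 77.37435913085938), 89.83296203613281) [ -22.097435 -103.48076 ] [55.493153 81.511444]
top [198 179  18  18]
scene [358 186  21  10]
```

The knob's image boxes match the originals exactly in both views, so the plunger is fully up. The slat is still in place and the robot is clear.

```bash
python3 -c "from cell import *;print(hand_in())"
```

```text
the job is handed in; nothing more can be done
None
```

The blue slat is seated against the lip and the end stop, and the plunger was pressed to its stop, held for over 0.6 s and is fully back up; the job is handed in, but `hand_in()` returned no verdict.

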